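# Feed the die plate up to the press rollers

## Robot

A 7-joint arm with a two-finger parallel gripper is mounted at the origin on the work surface. World frame = base frame: x ahead of the robot, y to its left, z up, the work surface at z = 0. Lengths are in m, angles in rad, forces in N, time in s.
With the tool pointing down it reaches from about 0.425 to 1.025 m from the base axis. Payload 3.6 kg.
Tool frame: the origin (TCP) lies midway between the tips of the shut fingers; the grasp point (between the pads) lies 19 mm behind it; z points along the fingers, y is the line along which they close (so a half turn about z gives the same grasp; the last joint's range is limited). The gripper opens to 85 mm and grips with 20 to 120 N. Pads are 22 mm wide; open, the fingers measure 114 mm over their backs; the gripper's body (76 mm by 85 mm) begins 54 mm behind the grasp point. The pads swing forward as they close: fully open they stand 13 mm farther back than shut.
Start: joints at [1.091, 0.591, 0.048, 1.609, -0.033, 0.943, -0.034], TCP at [0.273, -0.671, 0.231] pointing down, gripper open.
Joint ranges: [-2.69, 2.69], [-0.47, 2.24], [-1.27, 1.36], [0.19, 2.51], [-1.53, 4.68], [0.08, 2.07], [-3.09, 3.09]. Speed limits (rad/s): [2.57, 2.57, 3.14, 3.14, 3.14, 3.14, 3.14].

## Interface

Orientations are given as a unit quaternion [w, x, y, z].
In Python, from workcell import arm gives the robot as it stands.
- The arm moves only by the shell command python3 -m crank 'ROWS' [FORCE]. ROWS is JSON, a list of rows, each a list of 3 entries, a list of its own where there are three numbers: the shift along the world's x, y, z in cm, then the turn about the world's z in rad, then the closure, from 0 (fully open) to 1 (shut). In form: [[[tx, ty, tz], turn, fingers], ...]. A call has 1 to 12 rows; each row is the pose to reach, as a shift and turn from the pose commanded when the call began; what a row does not reach only later rows make up. A row lasts 1/8 s, in which the tool goes at most 62.5 mm and 10.7 degrees, less where a joint would pass 70% of its speed; a pose out of reach is approached as far as the arm can. A call with a gripper value outside its range is refused whole. The fingers move at their own pace and stop on an object; FORCE is the grip in N (left out, the last holds). Time passes only in rows, so rows that repeat a pose let the fingers close. It gives the time, the measured TCP pose, the force, the opening and the grip force at its end, in the units of the state.
- arm.get_state(): the state, without advancing time (a new reading comes with each control period).
- arm.get_image(name): name is "scene" or "top"; returns a dict with "frame" (480x640x3 uint8, red, green, blue), "mtx" (3x3 intrinsics, pixels), "k1" (the pictures are not rectified: a ray, as slopes to the right and down, at radius r is drawn at 1 + k1 r^2 times it, then the intrinsics apply), "view" (4x4, takes a point from world to camera coordinates). Camera axes: x right, y up, looking along -z (the intrinsics and any distortion apply to the point x, -y, -z); pixel columns grow to the right and rows downward; lengths in m; the calibration is good to about 2 mm. A picture is of the moment at which its call begins. There is no depth.
- arm.close_job(): hands the job in; it is judged then, once.
The state is a dict: "time": time; "q": joint angles; "joint_velocities": joint speeds; "joint_efforts": joint torques, N m; "ee_pos": TCP position; "orientation": TCP orientation; "force": force on the tool from outside, world axes, zero at the start; "torque": the same for the moment, N m; "width": finger opening in m; "finger_force": force on a finger pad.
Only numpy, scipy, OpenCV 4.12 (cv2) and the standard library are available. Lean on these libraries where they do the work, as an engineer would, in place of code of your own. Each camera call takes 0.05 s, during which the arm holds its last target. There are 200 camera calls.

## Task

Push the white carrier plate along the bed of the roller press until its long side lies flat against the steel guide bar and its front edge is fully home against the rollers, ready for the crank. Only push it with the fingers: do not lift it, do not touch the plywood die lying on it (the die must ride along in its place), and leave the other things on the bench where they are. Finish clear of everything.

Things in the scene. Friction and masses are not known exactly. Their poses are not given: they have to be found in the camera images.
- press: Fixed hand-cranked roller die press, its place and yaw vary. Origin at bench height below corner; local +y is the feed direction (to the rollers), +x points into the guide bar, z up. Its flat in-feed bed, top 50 mm above the bench, spans local x -225 to 40, y -300 to 0 mm; its -x side and rear end have no rim.
- corner (a point): The inner corner that the plate is pushed into, at bed height: press local (0, 0, 50 mm), where the guide bar's inner face (local x = 0) meets the line at which the plate's front edge touches the upper roller (local y = 0). Axes as the press.
- guide (a point): Middle of the guide bar's inner face, at bed height, press local (0, -147, 50 mm). The steel bar spans x 0 to 10, y -292 to -3 mm and stands 12 mm above the bed.
- roller (a point): On the axis of the upper roller, half-way along it: press local (-106, 25, 85 mm). It is 60 mm in diameter, lies along x, and is 5 mm above the bed, so the plate stops against it. White cheeks at both its ends (x -265 to -225 and 12 to 52, y 0 to 125 mm) are 165 mm high, their black knobs 205 mm; a crank stands out beyond the +x cheek.
- plate: Loose white plastic carrier plate, a plain rectangular slab 140 (x) x 180 (y) x 18 mm, about 0.45 kg, sliding easily (about 2 N) on the in-feed bed, where it lies askew by up to 0.3 rad, off the guide bar and short of the rollers. Origin at the centre of its underside; local +y is its front (roller) end, +x its guide side. When home its origin is at press local (-70, -90, 50 mm) and its axes match the press.
- plate_nose (a point): Lower front corner of the plate on the guide side, at plate local (70, 90, 0 mm).
- plate_tail (a point): Lower rear corner of the plate on the guide side, at plate local (70, -90, 0 mm).
- die: Loose plywood steel-rule die, 86 x 126 mm and 22 mm high, about 0.2 kg, lying face down in the middle of the plate (it starts centred and square on it, so 27 mm of plate is free all round; top 90 mm above the bench). Origin at the centre of its underside. Held only by friction. Not to be touched.
- anvil: Steel rivet anvil, a disc 34 mm in diameter and 28 mm high, standing on the bed near the -x cheek, about press local (-203, -20). Origin under its centre. To be left alone.
- tin: Round metal rivet tin, 62 mm in diameter, 29 mm high, on the bench beside the -x cheek. Origin under its centre. To be left alone.
- template: White plastic belt template, a strip 36 x 218 x 5 mm along its y, flat on the bench on the -x side of the bed. Origin under its middle. To be left alone.
- buckle: Brass belt buckle, 46 x 54 mm, 8 mm high, flat on the out-feed bed behind the rollers. To be left alone.
- bottle: Clear water bottle with a green cap, 64 mm in diameter, 205 mm high, standing on the bench beyond the tin, on the -x side of the press. Origin under its centre. To be left alone.
- mallet: Yellow-headed mallet with a wooden handle, lying on the grey slab at the right of the bench; origin under the middle of the head (56 mm thick, 105 mm long), handle 235 mm towards its -x. To be left alone.
- screwdriver: Screwdriver lying on the bench at the right, near the robot, along its x. To be left alone.
Things that resemble listed ones, but are neither listed nor needed, are in the scene too. What is shaped like the plate but red is not meant.

How it is judged:
At the end, for the whole second after the job is handed in: The plate lies flat on the bed and still, both ends of its long side within 5 mm of the guide bar's face and its front edge within 5 mm of where it touches the rollers, and the die is still in the middle of the plate (within 12 mm and 0.12 rad) (x of each of plate_nose, plate_tail in the frame of press above -0.005 m and y of plate_nose in the frame of press above -0.005 m and z of plate_nose in the frame of press below 0.054 m and angle between plate's own z axis and vertical below 0.05 rad and horizontal distance between die and plate below 0.012 m and angle between the y axis of die and the y axis of plate, either way round below 0.12 rad and linear speed of each of plate, die below 0.01 m/s).
It fails at once if the plate is lifted or tipped: a corner more than 10 mm above the bed, or tilted more than 0.12 rad (height (world z) of any of plate_nose, plate_tail above 0.06 m or angle between plate's own z axis and vertical above 0.12 rad).
It fails at once if the die is touched by the robot (more than 1 N) (contact force between any of the fingers, the arm and die above 1 N).
It fails at once if the die slips more than 12 mm or turns more than 0.12 rad on the plate, or is lifted off it (horizontal distance between die and plate above 0.012 m or angle between the y axis of die and the y axis of plate, either way round above 0.12 rad or z of die in the frame of plate above 0.026 m).
It fails at once if another thing on the bench (anvil, tin, template, buckle, bottle, mallet, screwdriver) is moved by more than 25 mm (distance of any of anvil, tin, template, buckle, bottle, mallet, screwdriver from where it was at the start of the episode above 0.025 m).
It also fails if it takes over 51 s, if anything falls off the work surface, if the arm or the gripper's body presses on something with over 40 N, if the wrist force passes 120 N, or if a joint passes its speed limit or range.

## Working session

There is one attempt and no reset: what is moved stays moved. The work goes in short steps, Python scripts to look and compute and a shell command to move; the robot and the scene stay as the last step left them, time stands still between calls to the robot, and variables do not carry over. Pictures are saved under pics/ and viewed, at most 10 in all, crops included, and the job is handed in when it is done.

```bash
ls; mkdir -p pics; cat > h.py <<'E'
import numpy as np, cv2
from workcell import arm
def ray(im,u,v):
    K=np.array(im["mtx"]);k=im["k1"];V=np.array(im["view"])
    xd=np.array([(u-K[0,2])/K[0,0],(v-K[1,2])/K[1,1]]);x=xd.copy()
    for _ in range(30): x=xd/(1+k*(x@x))
    R=V[:3,:3];d=R.T@np.array([x[0],-x[1],-1]);o=-R.T@V[:3,3]
    return o,d
def onz(im,u,v,z):
    o,d=ray(im,u,v);return o+d*(z-o[2])/d[2]
def proj(im,p):
    K=np.array(im["mtx"]);V=np.array(im["view"]);c=V[:3,:3]@np.array(p)+V[:3,3]
    x=np.array([c[0],-c[1]])/-c[2];x=x*(1+im["k1"]*(x@x))
    return K[0,0]*x[0]+K[0,2],K[1,1]*x[1]+K[1,2]
E
python3 - <<'E'
from h import *
for n in("scene","top"):
    im=arm.get_image(n);cv2.imwrite(f"pics/{n}0.png",im["frame"][:,:,::-1]);V=im["view"];print(n,im["mtx"],im["k1"],np.round(-np.array(V)[:3,:3].T@np.array(V)[:3,3],3))
print(arm.get_state())
E
```

```text
pics
scene [[542.28000449   0.         326.46975969]
 [  0.         542.28000449 234.90341121]
 [  0.           0.           1.        ]] -0.16856135536233138 [1.304 0.428 0.815]
top [[527.65011472   0.         321.90102952]
 [  0.         527.65011472 227.38184196]
 [  0.           0.           1.        ]] 0.03704255180505125 [ 0.252 -0.08   1.411]
{'time': 0.1, 'q': array([ 1.0905287 ,  0.59205462,  0.04830073,  1.60969033, -0.03329528,
        0.94267407, -0.03366901]), 'joint_velocities': array([-1.10683711e-04, -3.44212886e-04, -5.04094339e-04, -3.72938437e-03,
        7.73953883e-04, -1.47630921e-04, -9.53819989e-05]), 'joint_efforts': array([ 4.14105132e-03, -5.49994898e+01,  1.55303802e+00, -1.98825198e+01,
        9.68983455e-03,  3.77843055e-03,  3.23738433e-06]), 'ee_pos': array([ 0.27320033, -0.67076015,  0.23023688]), 'orientation': array([-9.79137035e-04,  9.81347793e-01,  1.92238100e-01, -2.51360432e-04]), 'force': array([-0.58180909, -0.02545021,  0.34977903]), 'torque': array([-0.01009162,  0.01079286, -0.00439226]), 'finger_force': 0.0, 'width': 0.08552551976077392}
```

View pics/top0.png

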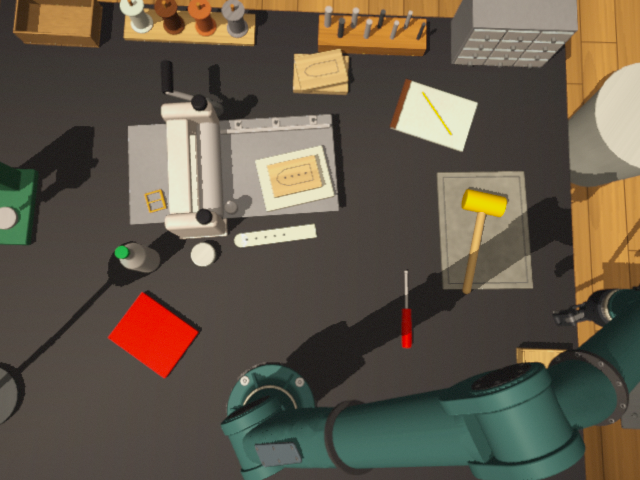

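View pics/scene0.png

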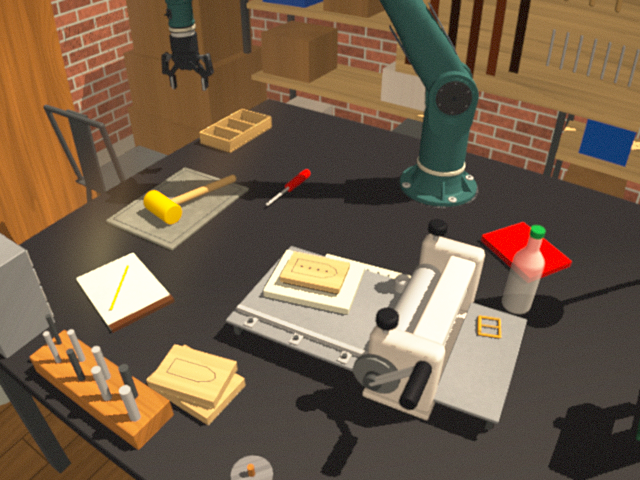

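The top picture shows the press with its rollers on the left (about 195,170), the guide bar along the top (230–332, ~124), and the die-laden white plate at about (295,178).
Things that could be mistaken for the plate are the notebook (435,115), the plywood dies (322,72), the template (275,236) and the red slab (153,335). I choose the white slab at (295,178), because it lies on the bed and carries the die.

```bash
python3 - <<'E'
from h import *
im=arm.get_image("top");f=im["frame"][:,:,::-1]
c=cv2.resize(f[95:245,190:350],None,fx=5,fy=4*1.0,interpolation=cv2.INTER_CUBIC)
c=cv2.resize(f[95:215,195:350],None,fx=5,fy=5,interpolation=cv2.INTER_CUBIC)
for i in range(0,155,20): cv2.putText(c,str(195+i),(i*5,10),0,.4,(0,255,255),1);cv2.line(c,(i*5,12),(i*5,18),(0,255,255),1)
for i in range(0,120,20): cv2.putText(c,str(95+i),(0,i*5+4),0,.4,(0,255,255),1)
cv2.imwrite("pics/crop0.png",c)
hsv=cv2.cvtColor(f,cv2.COLOR_BGR2HSV)
for (u,v) in [(262,160),(325,155),(328,195),(270,205),(295,178),(250,150),(260,140),(280,122),(330,205)]: print(u,v,f[v,u],hsv[v,u])
E
```

```text
262 160 [199 230 234] [ 27  38 234]
325 155 [ 95 104 112] [ 16  39 112]
328 195 [198 229 234] [ 26  39 234]
270 205 [200 232 234] [ 28  37 234]
295 178 [125 192 229] [ 19 116 229]
250 150 [156 168 178] [ 16  32 178]
260 140 [155 166 176] [ 16  30 176]
280 122 [138 149 158] [ 17  32 158]
330 205 [151 162 172] [ 16  31 172]
```

View pics/crop0.png

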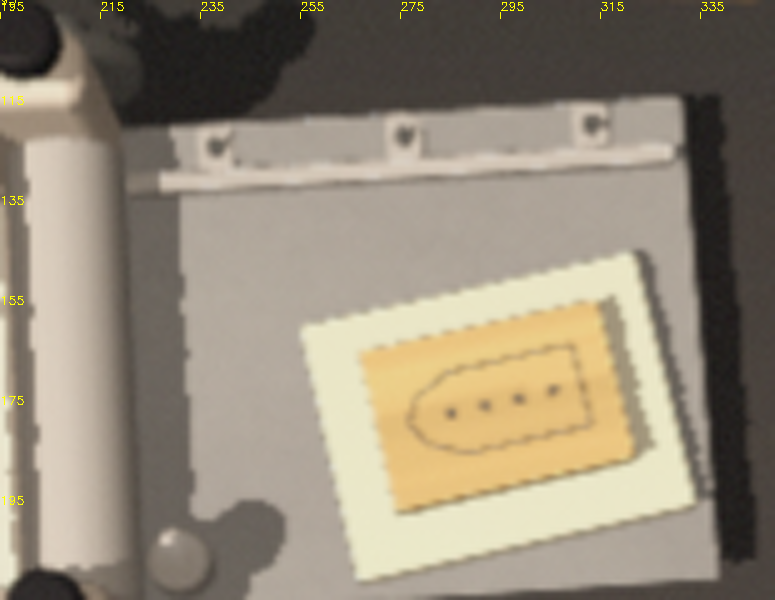

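The close crop confirms it: cream-white plate with corners near (255,160), (321,145), (334,196), (266,211), and the bar's inner edge running (227,133)–(330,127). Bed rear corners at (331,114) and (339,211).

```bash
cat >> h.py <<'E'
def plate(im):
    f=im["frame"][:,:,::-1];hsv=cv2.cvtColor(f,cv2.COLOR_BGR2HSV)
    m=cv2.inRange(hsv,(12,30,195),(35,200,255))
    roi=np.zeros_like(m);roi[134:222,222:345]=255;m&=roi
    m=cv2.morphologyEx(m,cv2.MORPH_OPEN,np.ones((3,3)))
    cs,_=cv2.findContours(m,cv2.RETR_EXTERNAL,cv2.CHAIN_APPROX_NONE)
    c=max(cs,key=cv2.contourArea)[:,0].astype(float)
    w=np.array([onz(im,u,v,.068)[:2] for u,v in c],np.float32)
    (cx,cy),s,a=cv2.minAreaRect(w*1000)
    return np.array([cx,cy])/1000,s,a,cv2.boxPoints(((cx,cy),s,a))
E
python3 - <<'E'
from h import *
im=arm.get_image("top")
print("plate",plate(im))
for p,z in[((331.5,114),.05),((338.7,210.5),.05),((227.5,133),.062),((330,127),.062),((331,129),.05),((255,160),.068),((321.5,145.5),.068),((334,195.5),.068),((266.5,211),.068)]: print(p,np.round(onz(im,*p,z)*1000,1))
im2=arm.get_image("scene")
f=im2["frame"][:,:,::-1]
c=cv2.resize(f[235:365,225:385],None,fx=5,fy=4.6,interpolation=cv2.INTER_CUBIC)
c=cv2.resize(f[235:355,225:385],None,fx=5,fy=5,interpolation=cv2.INTER_CUBIC)
for i in range(0,160,20): cv2.putText(c,str(225+i),(i*5,10),0,.4,(0,0,255),1)
for i in range(0,120,20): cv2.putText(c,str(235+i),(0,i*5+4),0,.4,(0,0,255),1)
cv2.imwrite("pics/crop1.png",c)
E
```

```text
plate (array([ 0.5919657 , -0.03880025]), (140.3908233642578, 179.37709045410156), 15.220320701599121, array([[ 500.6864  ,   29.313831],
       [ 547.77856 , -143.77133 ],
       [ 683.245   , -106.91432 ],
       [ 636.15283 ,   66.17084 ]], dtype=float32))
(331.5, 114) [ 775.8 -134.1   50. ]
(338.7, 210.5) [ 511.7 -159.7   50. ]
(227.5, 133) [707.5 139.9  62. ]
(330, 127) [ 734.9 -130.5   62. ]
(331, 129) [ 733.7 -133.8   50. ]
(255, 160) [635.1  63.6  68. ]
(321.5, 145.5) [ 681.1 -109.2   68. ]
(334, 195.5) [ 547.5 -145.5   68. ]
(266.5, 211) [500.6  27.8  68. ]
```

View pics/crop1.png

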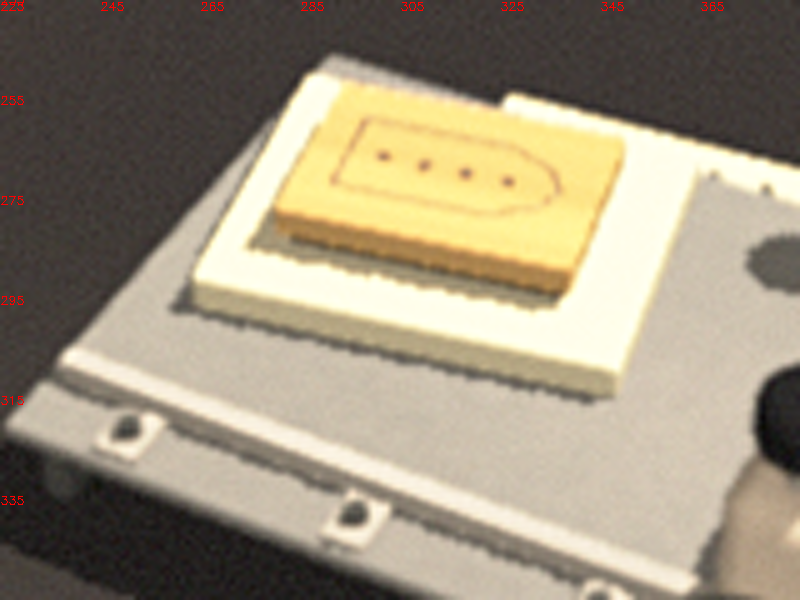

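```bash
python3 -m crank '[[[21.7,60.4,-4],-0.12,0],[[21.7,60.4,-4],-0.12,0],[[21.7,60.4,-4],-0.12,0],[[21.7,60.4,-4],-0.12,0],[[21.7,60.4,-4],-0.12,0],[[21.7,60.4,-4],-0.12,0],[[21.7,60.4,-4],-0.12,0],[[21.7,60.4,-4],-0.12,0],[[21.7,60.4,-4],-0.12,0],[[21.7,60.4,-4],-0.12,0],[[21.7,60.4,-4],-0.12,0],[[21.7,60.4,-4],-0.12,0]]'; python3 -c "
from h import *
print(arm.get_state()['q'])"
```

```text
time: 1.75
ee_pos: [0.4908, -0.0665, 0.1913]
orientation: [-0.0, 0.991, 0.135, -0.0]
force: [0.1, -1.5, -0.7]
width: 0.0859
finger_force: 0.0
[ 4.38227955e-02  3.64331837e-01 -8.89107000e-04  2.15433042e+00
  5.39927500e-04  6.23023593e-01 -1.25840376e+00]
```

```bash
python3 -m crank '[[[0,0,-6],0,0],[[0,0,-11],0,0],[[0,0,-13],0,0],[[0,0,-14],0,0],[[0,0,-14.6],0,0],[[0,0,-14.6],0,0],[[0,0,-14.6],0,0]]'; python3 - <<'E'
from h import *
im=arm.get_image("top");f=im["frame"][:,:,::-1]
im2=arm.get_image("scene");g=im2["frame"][:,:,::-1]
cv2.imwrite("pics/a.png",np.hstack([cv2.resize(f[100:240,210:350],(400,400)),cv2.resize(g[200:340,225:365],(400,400))]))
E
```

```text
time: 2.62
ee_pos: [0.4911, -0.0677, 0.0461]
orientation: [0.0, 0.991, 0.133, 0.001]
force: [0.6, 0.3, -0.2]
width: 0.0855
finger_force: 0.0
```

View pics/a.png

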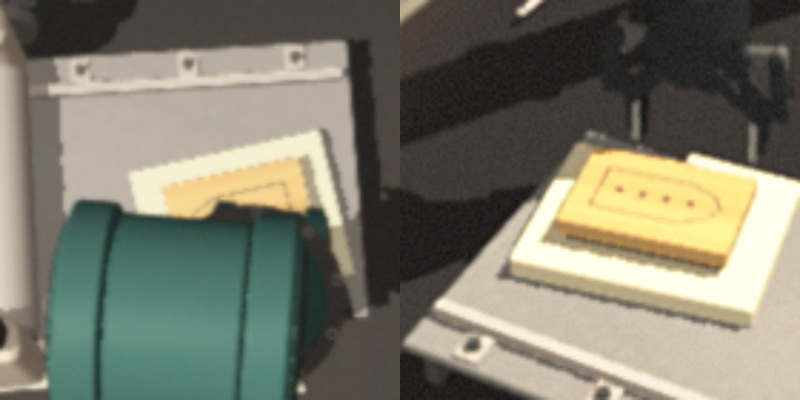

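In the crops the two fingers stand just behind the plate's near long side (scene half, fingers at about 630,130 and 755,150), clear of die and plate. I'll push toward the guide and square it up.

```bash
python3 -m crank '[[[0.5,0.1,-0.2],0,0],[[1.0,0.3,-0.2],0,0],[[1.5,0.4,-0.2],0,0],[[1.9,0.5,-0.2],0,0],[[2.2,0.6,-0.2],0,0],[[2.5,0.7,-0.2],0,0],[[2.9,0.8,-0.2],-0.01,0],[[3.3,0.95,-0.2],-0.025,0],[[3.7,1.1,-0.2],-0.04,0],[[4.1,1.25,-0.2],-0.055,0],[[4.5,1.4,-0.2],-0.07,0],[[4.9,1.55,-0.2],-0.085,0]]'
python3 - <<'E'
from h import *
im2=arm.get_image("scene");g=im2["frame"][:,:,::-1]
cv2.imwrite("pics/b.png",cv2.resize(g[210:350,215:375],(800,600)))
E
```

```text
time: 4.22
ee_pos: [0.5341, -0.0521, 0.0428]
orientation: [-0.0, 0.996, 0.091, -0.005]
force: [-7.4, -0.6, 6.6]
width: 0.0853
finger_force: 3.5
```

View pics/b.png

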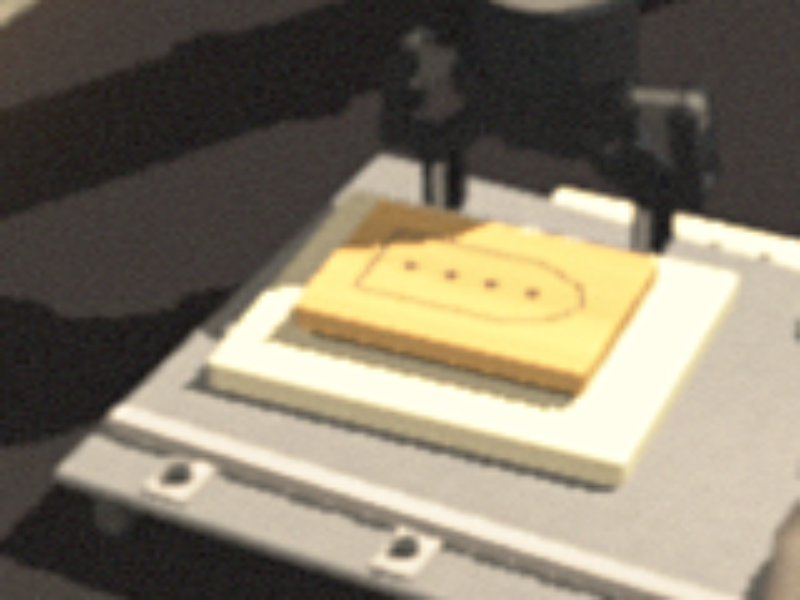

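The plate is moving evenly with both fingers on its side and the die in place, gap to guide narrowing. The upward 6.6 N suggests the tips rub the bed, so I raise 3 mm and continue.

```bash
python3 -m crank '[[[0,0,0.3],0,0],[[0.4,0.15,0.3],-0.015,0],[[0.8,0.3,0.3],-0.03,0],[[1.2,0.45,0.3],-0.045,0],[[1.6,0.55,0.3],-0.06,0],[[2.0,0.7,0.3],-0.075,0],[[2.4,0.8,0.3],-0.085,0],[[2.8,0.9,0.3],-0.087,0],[[3.1,1.0,0.3],-0.087,0],[[3.3,1.0,0.3],-0.087,0],[[3.3,1.0,0.3],-0.087,0]]'
python3 - <<'E'
from h import *
im2=arm.get_image("scene");g=im2["frame"][:,:,::-1]
cv2.imwrite("pics/c.png",cv2.resize(g[220:380,225:385],(600,600)))
E
```

```text
time: 5.65
ee_pos: [0.5729, -0.042, 0.0463]
orientation: [0.0, 0.999, 0.047, 0.0]
force: [-2.1, -0.8, -1.8]
width: 0.085
finger_force: 1.1
```

View pics/c.png

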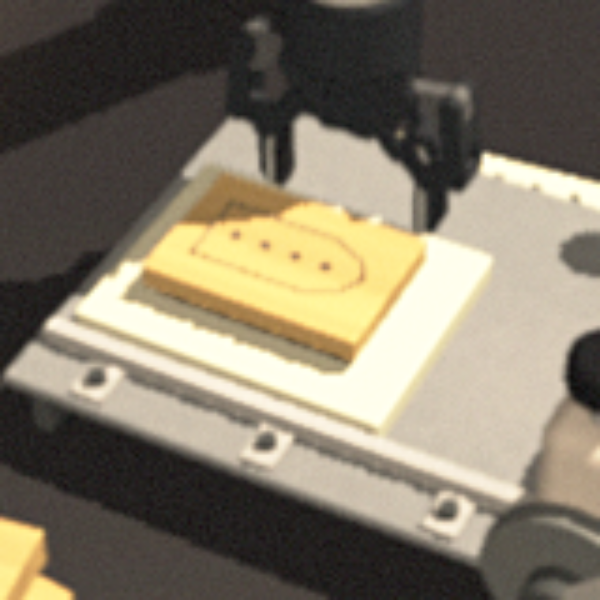

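The plate is square to the bar and only a few mm from it (edge from about (75,310) to (380,430)). A few millimetres more, until the force rises.

```bash
python3 -m crank '[[[0.2,0.02,0],0,0],[[0.4,0.04,0],0,0],[[0.4,0.04,0],0,0]]' | grep -E 'pos|force'; python3 -m crank '[[[0.2,0.02,0],0,0],[[0.4,0.04,0],0,0],[[0.4,0.04,0],0,0]]'| grep -E 'pos|force'
```

```text
ee_pos: [0.574, -0.0418, 0.0464]
force: [-7.1, -1.1, 4.2]
finger_force: 3.3
ee_pos: [0.5739, -0.0418, 0.0462]
force: [-12.8, -1.1, 9.7]
finger_force: 6.2
```

```bash
python3 -m crank '[[[-2,-0.2,0],0,0],[[-5,-0.5,0],0,0],[[-5,-0.5,5],0,0],[[-5,-0.5,10],0,0],[[-5,-0.5,14],0,0],[[-5,-0.5,14],0,0]]' | grep -E 'pos|force'
python3 -m crank '[[[4,-13,0],0.18,0],[[10,-14,0],0.36,0],[[13.7,-14,0],0.54,0],[[13.7,-14,0],0.72,0],[[13.7,-14,0],0.9,0],[[13.7,-14,0],1.08,0],[[13.7,-14,0],1.26,0],[[13.7,-14,0],1.44,0],[[13.7,-14,0],1.57,0],[[13.7,-14,0],1.57,0],[[13.7,-14,0],1.57,0]]'
python3 - <<'E'
from h import *
im=arm.get_image("top");g=im["frame"][:,:,::-1]
cv2.imwrite("pics/d.png",cv2.resize(g[95:215,195:355],(800,600)))
c,s,a,b=plate(im);print(c,s,a)
O=np.array([706.1,160.8]);t=.099;R=np.array([[np.cos(t),-np.sin(t)],[np.sin(t),np.cos(t)]])
print((b-O)@R)
E
```

```text
ee_pos: [0.5357, -0.0461, 0.1907]
force: [0.1, -1.6, 0.3]
finger_force: 0.0
time: 8.57
ee_pos: [0.6678, -0.1862, 0.1858]
orientation: [0.0, 0.674, 0.739, 0.0]
force: [0.4, 0.0, 0.5]
width: 0.0856
finger_force: 0.0
[ 0.64964368 -0.03336081] (129.64305114746094, 179.46421813964844) 5.346818923950195
[[-139.68121708  -97.53117725]
 [-140.70060566 -276.99250434]
 [ -11.05962576 -277.72892394]
 [ -10.04023719  -98.26759685]]
```

View pics/d.png

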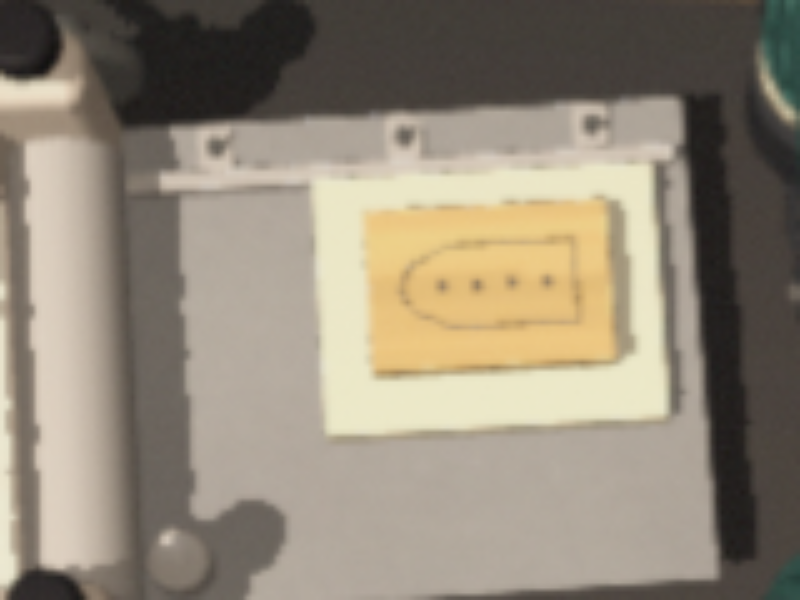

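The plate now lies along the guide bar (edge at about y=175 in the crop), the die is centred, and the plate's rear edge is at press y ≈ −277. The 10 mm gap in the numbers comes only from my mask crop. Now I lower behind the rear edge and push forward.

```bash
python3 -m crank '[[[0,0,-5],0,0],[[0,0,-10],0,0],[[0,0,-13],0,0],[[0,0,-13.8],0,0],[[-0.1,1,-13.8],0,0],[[-0.2,2,-13.8],0,0],[[-0.3,3,-13.8],0,0],[[-0.4,4,-13.8],0,0],[[-0.45,4.5,-13.8],0,0],[[-0.5,5,-13.8],0,0],[[-0.53,5.4,-13.8],0,0],[[-0.56,5.8,-13.8],0,0]]'
python3 -m crank '[[[-0.03,0.4,0],0,0],[[-0.07,0.8,0],0,0],[[-0.1,1.2,0],0,0],[[-0.14,1.6,0],0,0],[[-0.18,2.0,0],0,0],[[-0.22,2.4,0],0,0],[[-0.26,2.8,0],0,0],[[-0.3,3.2,0],0,0]]'
```

```text
time: 10.12
ee_pos: [0.6617, -0.1314, 0.0483]
orientation: [0.001, 0.674, 0.739, -0.002]
force: [-0.1, -4.5, 1.0]
width: 0.0854
finger_force: 2.5
time: 11.12
ee_pos: [0.6583, -0.0996, 0.0483]
orientation: [0.001, 0.674, 0.739, -0.002]
force: [-0.8, -5.7, 0.3]
width: 0.0851
finger_force: 2.5
```

```bash
python3 -m crank '[[[-0.04,0.5,0],0,0],[[-0.09,1.0,0],0,0],[[-0.14,1.5,0],0,0],[[-0.19,2.0,0],0,0],[[-0.24,2.5,0],0,0],[[-0.29,3.0,0],0,0],[[-0.34,3.5,0],0,0],[[-0.39,4.0,0],0,0],[[-0.44,4.5,0],0,0],[[-0.49,5.0,0],0,0],[[-0.54,5.5,0],0,0],[[-0.54,5.5,0],0,0]]'
python3 -m crank '[[[-0.03,0.3,0],0,0],[[-0.05,0.5,0],0,0],[[-0.05,0.5,0],0,0]]' | grep -E 'pos|force'
```

```text
time: 12.62
ee_pos: [0.6527, -0.0432, 0.0482]
orientation: [0.0, 0.673, 0.739, -0.002]
force: [-1.1, -5.0, 1.5]
width: 0.0857
finger_force: 2.2
ee_pos: [0.6523, -0.0382, 0.0482]
force: [-0.8, -4.2, 1.6]
finger_force: 2.4
```

```bash
for i in 1; do python3 -m crank '[[[-0.02,0.2,0],0,0],[[-0.03,0.3,0],0,0],[[-0.03,0.3,0],0,0]]' | grep -E 'pos|force'; done; python3 -m crank '[[[-0.02,0.2,0],0,0],[[-0.04,0.4,0],0,0],[[-0.04,0.4,0],0,0]]' | grep -E 'pos|force'
```

```text
ee_pos: [0.652, -0.0351, 0.0482]
force: [-1.0, -5.5, 0.3]
finger_force: 2.5
ee_pos: [0.6519, -0.0335, 0.0482]
force: [-0.5, -8.3, 0.3]
finger_force: 4.0
```

```bash
python3 -m crank '[[[-0.02,0.2,0],0,0],[[-0.04,0.4,0],0,0],[[-0.04,0.4,0],0,0]]' | grep -E 'pos|force'
python3 -m crank '[[[0,-1,0],0,0],[[0.2,-3,0],0,0],[[0.5,-7,0],0,0],[[0.8,-11,0],0,0],[[0.8,-11,5],0,0],[[0.8,-11,10],0,0],[[0.8,-14,14],0,0],[[0.8,-17,14],0,0],[[0.8,-17,14],0,0]]' | grep -E 'time|pos|force'
python3 - <<'E'
from h import *
im=arm.get_image("top");g=im["frame"][:,:,::-1]
i2=arm.get_image("scene")["frame"][:,:,::-1]
cv2.imwrite("pics/e.png",np.hstack([cv2.resize(g[105:215,190:300],(400,400)),cv2.resize(i2[240:380,265:405],(400,400))]))
c,s,a,b=plate(im);print(c,s,a)
O=np.array([706.1,160.8]);t=.099;R=np.array([[np.cos(t),-np.sin(t)],[np.sin(t),np.cos(t)]])
print((b-O)@R)
E
```

```text
ee_pos: [0.6519, -0.0333, 0.0483]
force: [-0.0, -13.3, 1.0]
finger_force: 6.5
time: 15.25
ee_pos: [0.6597, -0.1994, 0.1888]
force: [-0.4, -0.2, 0.0]
finger_force: 0.0
[0.64061194 0.05736377] (132.870361328125, 163.6732635498047) 3.0758233070373535
[[-138.0505737   -11.69480971]
 [-145.46512085 -175.20005217]
 [ -12.73116101 -181.2192425 ]
 [  -5.31661423  -17.71400384]]
```

View pics/e.png

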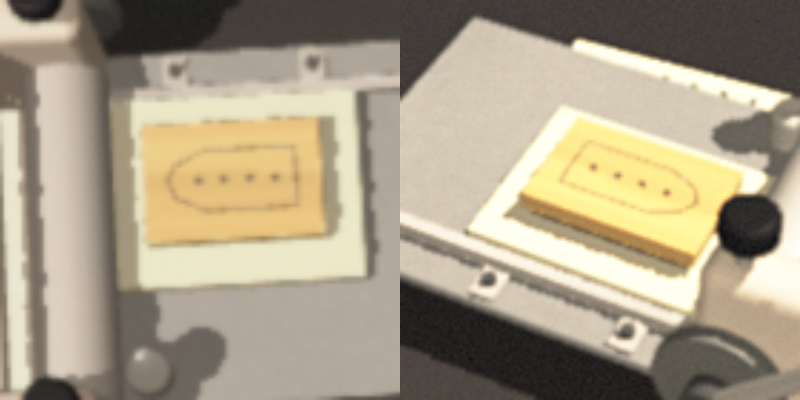

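The plate is up against the rollers (left half, front edge in the roller's shadow at about x=115) and along the guide, with the die centred. The push stalled at 13 N. I'll check the near-side and rear edges numerically with fitted lines.

```bash
python3 - <<'E'
from h import *
im=arm.get_image("top");g=im["frame"].astype(float)
O=np.array([706.1,160.8]);t=.099;R=np.array([[np.cos(t),-np.sin(t)],[np.sin(t),np.cos(t)]])
sat=(g[:,:,0]+g[:,:,1])/2   # brightness, subpixel edge = steepest step
def loc(u,v): return (onz(im,u,v,.068)[:2]*1000-O)@R
near=[]
for u in range(232,287,3):
    d=np.diff(cv2.GaussianBlur(sat,(3,3),0)[172:192,u]);i=d.argmin();near.append(loc(u,172+i+.5))
near=np.array(near);print("near side x:",np.round(np.median(near[:6,0]),1),np.round(np.median(near[-6:,0]),1),np.polyfit(near[:,1],near[:,0],1))
rear=np.array([loc(282+np.diff(cv2.GaussianBlur(sat,(3,3),0)[v,282:298]).argmin()+.5,v) for v in range(134,178,3)])
print("rear y:",np.round(rear[:,1],1))
E
```

```text
near side x: -139.7 -140.3 [ 3.05787286e-03 -1.39748452e+02]
rear y: [-178.7 -178.2 -180.3 -179.8 -179.3 -178.8 -178.3 -177.8 -179.9 -179.4
 -178.9 -178.4 -177.9 -180.  -179.5]
```

The near side measures x = −140 and the rear edge y = −179, so the plate is home and square, and the arm is clear.

```bash
python3 -c "
from workcell import arm
print(arm.close_job())"
```

```text
the job is handed in; nothing more can be done
None
```

The job is handed in: the plate is flat against the guide bar and home against the rollers, within about 1 mm by camera, with the die centred on it and the arm clear; no verdict was returned.

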